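# Knock open the cut-off machine's bays and empty them

### The arm

A 6-joint arm with a two-finger parallel gripper is mounted at the origin on the work surface. World frame = base frame: x ahead of the robot, y to its left, z up, the work surface at z = 0. Lengths are in mm, angles in rad, forces in N, time in s.
With the tool pointing down it reaches from about 350 to 775 mm from the base axis. Payload 7.3 kg.
Tool frame: the origin (TCP) lies at the centre of the arm's flange, where the gripper is bolted on; the fingertips stand 178 mm ahead of it and the grasp point (between the pads) lies 159 mm ahead of it; z points along the fingers, y is the line along which they close (so a half turn about z gives the same grasp; the last joint's range is limited). The gripper opens to 92 mm and grips with 3 to 60 N. Pads are 19 mm wide; open, the fingers measure 130 mm over their backs; the gripper's body (75 mm by 190 mm) begins 47 mm behind the grasp point.
Start: joints at [-1.352, 0.342, 1.524, -0, 1.275, -0.146], TCP at [187.32, -490.448, 404.741] pointing down, gripper open.
Joint ranges: [-2.53, 2.53], [-0.77, 2.02], [0.04, 2.7], [-1, 4.14], [0.28, 2.66], [-3.11, 3.11]. Speed limits (rad/s): [2.57, 2.57, 3.14, 3.14, 3.14, 3.14].

### API

Orientations are given as [roll, pitch, yaw] about the fixed x, y, z axes, in that order (R = Rz(yaw) Ry(pitch) Rx(roll)).
In Python, from plant import * gives the robot as it stands. The module is installed in compiled form; this text tells all that it offers.
- The arm moves only by the shell command python3 -m inch 'ROWS'. ROWS is JSON, a list of rows, each a list of 5 numbers: the shift along the tool's x, y, z in m, then the turn about the tool's z in rad, then the opening, from 0 (shut) to 1 (fully open). In form: [[tx, ty, tz, spin, claw], ...]. A call has 1 to 8 rows; each row is the pose to reach, as a shift and turn from the pose commanded when the call began, along the tool's axes at that moment; what a row does not reach only later rows make up. A row lasts 1/12 s, in which the tool goes at most 41.7 mm and 7.16 degrees, less where a joint would pass 70% of its speed; a pose out of reach is approached as far as the arm can. A call with a gripper value outside its range is refused whole. The fingers move at their own pace and stop on an object; the grip force is fixed at half the most. Time passes only in rows, so rows that repeat a pose let the fingers close. It gives the time, the measured TCP pose, the force, the opening and the grip force at its end, in the units of the state.
- get_obs(): the state, without advancing time (a new reading comes with each control period).
- capture(name): name is "scene" or "top" or "wrist"; returns a dict with "color" (420x560x3 uint8, red, green, blue), "intrinsics" (3x3 intrinsics, pixels), "pose" (4x4, takes a point from camera to world coordinates). Camera axes: x right, y down, z forward; pixel columns grow to the right and rows downward; lengths in mm; the calibration is good to about 2 mm. The wrist camera is an equidistant fisheye: a pixel r from the principal point sees the ray r / f radians off the axis. A picture is of the moment at which its call begins. There is no depth.
- close_job(): hands the job in; it is judged then, once.
Trained networks look in a picture, given as the dict that the camera call returned (one of the last four; its "shot" number tells which), for a name from the list of things; names that differ only in an ending like _2 or _b are one class to them, and where a whole thing is asked for, a point or a joint stands for the part that bears it (a point fixed in the world has none). Each returns a list of dicts, best first, with "conf" (0 to 1); they miss things now and then, are a little off and sometimes report something else, mostly with a low value. They report only what shows in the picture. A call takes as long as a camera call. They do not tell look-alikes from the thing itself.
- look_for(picture, target): "rect" ([centre column, centre row, width, height] in pixels, round what is visible of it).
- trace(picture, target): "pixels" (420x560 bool, what is visible of it) and "rect" ([centre column, centre row, width, height] in pixels, round what is visible of it).
- tip_of(picture, target): "centre" ([column, row] in pixels: a listed point, or the origin of a listed thing).
The state is a dict: "time": time; "joint_positions": joint angles; "dq": joint speeds; "tau": joint torques, N m; "tool_pos": TCP position; "tcp_rot": TCP orientation; "contact_force": force on the tool from outside, world axes, zero at the start; "moment": the same for the moment, N m; "grip_width": finger opening in mm; "finger_force": force on a finger pad.
Only numpy, scipy, OpenCV 4.12 (cv2) and the standard library are available. Lean on these libraries where they do the work, as an engineer would, in place of code of your own. Each camera call takes 0.05 s, during which the arm holds its last target. There are 200 camera calls.

### The job

Lift the mallet up off its two hooks and, holding it, knock down the red sprung pin in front of each catch bay so that both clear shutters spring fully open; do not touch the pins with the gripper or arm. Move every finished aluminium hub from the bays into the blue tote, standing upright and flat on its floor, and hang the mallet back level across both hooks just as it was found. Leave the oil bottle, the cup and the wrench alone.

Things in the scene. Friction and masses are not known exactly. Their poses are not given: they have to be found in the camera images.
- machine: fixed machine outfeed, 270 mm wide; origin on the bench under the middle of its two catch bays, x away from the robot. Bays: floor z 6, x -80..90, centres y +62 (left), -62 (right), 116 mm wide, side walls to z 30. Green front block x -160..-80, top z 55, carries two red pins. White housing behind, x 90..310, 90 mm high, takes the shutters
- pin_left: left (+y) red sprung pin; origin at the centre of its top face, 115 mm above the bench when up. Head 30 mm across and 10 mm thick on a 16 mm shank. It slides 26 mm straight down against its spring (about 10 N) and springs back; driven down by more than about 18 mm it unlatches the left shutter
- pin_right: the same for the right (-y) pin and the right shutter
- shutter_left (a joint): left shutter: 0 = shut over the left bay, 0.19 = fully open. A flat clear plate with yellow edges, 196 x 116 x 4 mm, top 78 mm above the bench, spring-driven: when unlatched it slides away from the robot (machine x) by itself
- shutter_right (a joint): the same for the right bay
- tote: fixed blue open tote, outside 250 (its x) x 230 (its y) x 60 mm high, walls and floor 5 mm; origin under its centre on the bench
- stand: fixed red-based mallet stand; origin on the bench straight under the hung mallet's head. Two upturned steel hooks at its x = -40 and -160 mm, each 10 mm thick along x; saddle 118 mm above the bench, about 42 mm wide inside (y), flaring, lips up to 143 mm. Base x -190..10, y +-50 mm
- mallet: orange mallet, 0.4 kg; origin at its head's centre. Head: cylinder 50 mm across, 90 mm tall along its z, a black face at each end. Handle: yellow bar 22 mm wide (y), 24 mm high (z), running along -x from the head to x = -230 mm. Hung, its frame is parallel to the stand's, origin 130 mm above the bench
- mallet_grip (a point): point in the middle of the handle, 90 mm from the head's centre along mallet -x, between the hooks: a good place to grip across the handle
- oil: yellow oil bottle 56 mm across, 140 mm high, origin under it; bystander
- cup: steel cup 80 mm across, 70 mm high, origin under it; bystander
- wrench: wrench 160 mm long lying on the bench; bystander
- hub1: finished aluminium flanged hub, 0.2 kg (4 to 6 of the six are present): flange 58 mm across and 14 mm thick at the bottom, hub 25 mm across rising to 50 mm; origin at the centre of the flange's underside, z up the hub. Starts upright on a bay floor
- hub2: finished aluminium flanged hub, 0.2 kg (4 to 6 of the six are present): flange 58 mm across and 14 mm thick at the bottom, hub 25 mm across rising to 50 mm; origin at the centre of the flange's underside, z up the hub. Starts upright on a bay floor
- hub3: finished aluminium flanged hub, 0.2 kg (4 to 6 of the six are present): flange 58 mm across and 14 mm thick at the bottom, hub 25 mm across rising to 50 mm; origin at the centre of the flange's underside, z up the hub. Starts upright on a bay floor
- hub4: finished aluminium flanged hub, 0.2 kg (4 to 6 of the six are present): flange 58 mm across and 14 mm thick at the bottom, hub 25 mm across rising to 50 mm; origin at the centre of the flange's underside, z up the hub. Starts upright on a bay floor
- hub5: finished aluminium flanged hub, 0.2 kg (4 to 6 of the six are present): flange 58 mm across and 14 mm thick at the bottom, hub 25 mm across rising to 50 mm; origin at the centre of the flange's underside, z up the hub. Starts upright on a bay floor
- hub6: finished aluminium flanged hub, 0.2 kg (4 to 6 of the six are present): flange 58 mm across and 14 mm thick at the bottom, hub 25 mm across rising to 50 mm; origin at the centre of the flange's underside, z up the hub. Starts upright on a bay floor
Things that resemble listed ones, but are neither listed nor needed, are in the scene too. Of the things like the stand, leave any that is orange; of the rest the smaller one is meant.

How it is judged:
By the outcome, as a careful person would: the job done as asked, in the order asked, and still so for the second after the job is handed in, with the robot touching nothing.
Of hub1, hub2, hub3, hub4, hub5, hub6 only 4 to 6 are there at a start; the rules pass over those that are not, and their reading is None.
At some moment in a run one of hub1, hub2, hub3, hub4, hub5, hub6 may be knocked a few centimetres aside while the robot is not near it.
It also fails if it takes over 210 s, if anything falls off the work surface, if the arm or the gripper's body presses on something with over 40 N, if the wrist force passes 120 N, or if a joint passes its speed limit or range.

## Working session

There is one attempt and no reset: what is moved stays moved. The work goes in short steps, Python scripts to look and compute and a shell command to move; the robot and the scene stay as the last step left them, time stands still between calls to the robot, and variables do not carry over. Pictures are saved under pics/ and viewed, at most 14 in all, crops included, and the job is handed in when it is done.

```bash
mkdir -p pics; cat > h.py <<'E'
from plant import *
import numpy as np, cv2
def shot(name,fn=None):
    c=capture(name)
    if fn: cv2.imwrite('pics/'+fn,cv2.cvtColor(c['color'],cv2.COLOR_RGB2BGR))
    return c
def ray(c,px):
    K=np.array(c['intrinsics']);P=np.array(c['pose'])
    a=(px[0]-K[0,2])/K[0,0];b=(px[1]-K[1,2])/K[1,1]
    return P[:3,3],P[:3,:3]@np.array([a,b,1.])
def onz(c,px,z):
    o,d=ray(c,px);return o+d*(z-o[2])/d[2]
def proj(c,p):
    K=np.array(c['intrinsics']);P=np.array(c['pose'])
    q=P[:3,:3].T@(np.array(p)-P[:3,3]);return (K@(q/q[2]))[:2]
E
python3 - <<'E'
from h import *
o=get_obs();print({k:np.round(v,3) for k,v in o.items()})
for n in('top','scene'):
    c=shot(n,n+'0.png');print(n,np.round(c['pose'],3).tolist(),np.round(c['intrinsics'],1).tolist())
    for t,z in [('machine',0),('pin_left',115),('pin_right',115),('tote',0),('stand',0),('mallet',130),('mallet_grip',130),('oil',0),('cup',0),('wrench',0),('hub1',6)]:
        r=tip_of(c,t)
        for d in r[:6]:
            if d['conf']>.2: print(t,round(d['conf'],2),np.round(d['centre'],1),np.round(onz(c,d['centre'],z)))
E
```

```text
{'time': np.float64(0.0), 'joint_positions': array([-1.352,  0.343,  1.525, -0.   ,  1.275, -0.146]), 'dq': array([-0.001,  0.001, -0.   , -0.001, -0.001, -0.002]), 'tau': array([  0.   , -43.124, -24.422,   0.072,   0.056,  -0.   ]), 'tool_pos': array([ 187.287, -490.305,  404.05 ]), 'tcp_rot': array([-3.14 , -0.   ,  0.365]), 'contact_force': array([-0.376, -0.366, -0.039]), 'moment': array([-0.01 , -0.043, -0.023]), 'finger_force': np.float64(0.0), 'grip_width': np.float64(91.603)}
top [[-0.022, -0.984, 0.179, 267.194], [-1.0, 0.022, -0.003, 115.994], [-0.001, -0.179, -0.984, 1667.423], [0.0, 0.0, 0.0, 1.0]] [[510.6, 0.0, 280.4], [0.0, 510.6, 212.5], [0.0, 0.0, 1.0]]
machine 0.73 [307.5 203.4] [600.  20.   0.]
pin_left 0.63 [290.7 236.1] [476.  81. 115.]
pin_right 0.55 [330.1 235.9] [474. -39. 115.]
tote 0.63 [412.  246.9] [ 447. -318.    0.]
stand 0.75 [209.7 251.9] [445. 345.   0.]
stand 0.73 [134.8 249.3] [459. 591.   0.]
stand 0.69 [158.4 155.3] [777. 520.   0.]
mallet 0.56 [199.8 250. ] [438. 357. 130.]
mallet 0.36 [288.  236.1] [474.  90. 130.]
mallet_grip 0.59 [198.5 276.5]
[... 428 characters left out ...]
e 0.29 [282.1 141. ] [280. 432.   0.]
pin_left 0.52 [251.4 210.3] [477.  81. 115.]
pin_right 0.59 [218.3 233.4] [464. -51. 115.]
pin_right 0.44 [154.8 304.2] [ 506. -336.  115.]
pin_right 0.38 [297.8 156.2] [434. 349. 115.]
tote 0.7 [155.3 304.5] [ 454. -325.    0.]
stand 0.64 [395.2 201.8] [764. 507.   0.]
stand 0.62 [299.3 176.8] [444. 352.   0.]
stand 0.56 [341.2 142.1] [448. 586.  -0.]
mallet 0.63 [297.  153.5] [432. 347. 130.]
mallet_grip 0.94 [281.3 142.4] [359. 345. 130.]
mallet_grip 0.71 [154.1 305.2] [ 514. -341.  130.]
oil 0.89 [339.  225.6] [684. 294.   0.]
cup 0.86 [222.3 345.9] [ 702. -268.    0.]
wrench 0.76 [206.4 227.4] [359. -28.   0.]
hub1 0.4 [248.2 281.9] [611. -71.   6.]
```

```bash
python3 - <<'E'
import cv2
for n in('top0','scene0'):
    i=cv2.imread(f'pics/{n}.png'); i=i[100:330,90:450] if n=='top0' else i[90:390,100:460]
    s=800/i.shape[1] if n=='top0' else 2
    cv2.imwrite(f'pics/{n}c.png',cv2.resize(i,None,fx=s,fy=s,interpolation=cv2.INTER_CUBIC))
E
```

```text
(no output)
```

View pics/top0c.png

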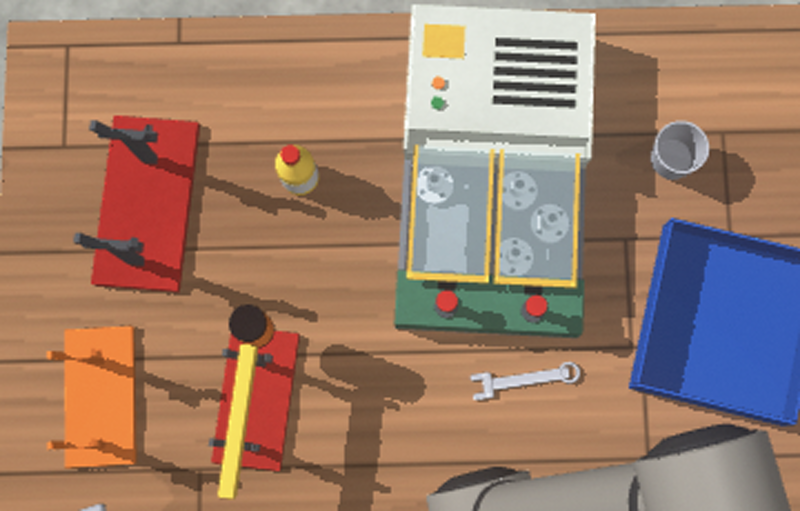

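View pics/scene0c.png

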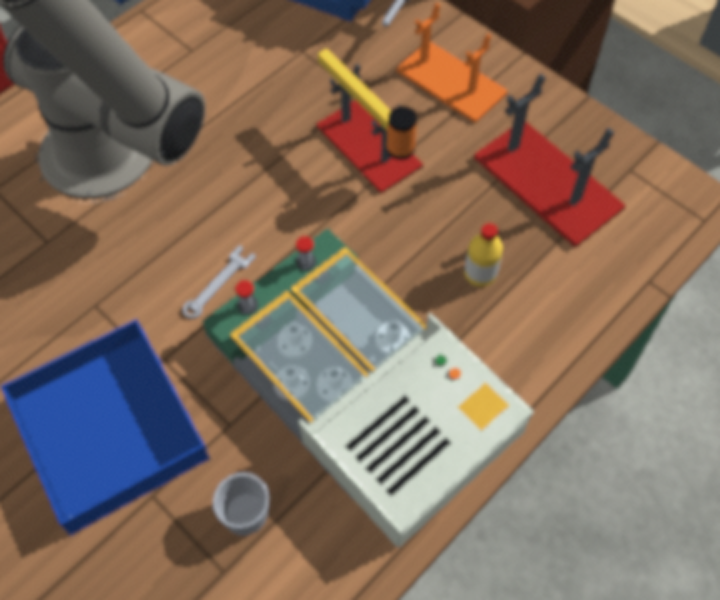

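Top view: mallet head at crop (248,325) hangs on the small red stand. The machine holds one hub in the left bay and three in the right, and the tote is at right. Next I'll refine the poses.

```bash
cat >> h.py <<'E'
def tri(cs,pxs):
    A=np.zeros((3,3));b=np.zeros(3)
    for c,p in zip(cs,pxs):
        o,d=ray(c,p);d=d/np.linalg.norm(d);M=np.eye(3)-np.outer(d,d);A+=M;b+=M@o
    return np.linalg.solve(A,b)
def blobs(m,mn=15):
    n,l,s,ce=cv2.connectedComponentsWithStats(m.astype(np.uint8));return [(s[i,4],np.round(ce[i],1)) for i in range(1,n) if s[i,4]>=mn]
E
python3 - <<'E'
from h import *
cs=[shot('top'),shot('scene')]
for c,n in zip(cs,'ts'):
    h=cv2.cvtColor(c['color'],cv2.COLOR_RGB2HSV);H,S,V=h[...,0],h[...,1],h[...,2]
    print(n,'red',blobs(((H<5)|(H>175))&(S>170)&(V>120)))
    y=(H>22)&(H<32)&(S>140)&(V>120)
    print('yel',blobs(y))
    # handle
    nn,l,s,ce=cv2.connectedComponentsWithStats(y.astype(np.uint8))
    for i in range(1,nn):
        if s[i,4]>100:
            ys,xs=np.nonzero(l==i);P=np.array([onz(c,(a,b),142)[:2] for a,b in zip(xs,ys)])
            r=cv2.minAreaRect(P.astype(np.float32));print(s[i,4],np.round(cv2.boxPoints(r)).tolist(),r)
    for t in('mallet','tote','machine','stand'):
        for d in look_for(c,t)[:3]: print(t,round(d['conf'],2),np.round(d['rect'],1))
    for t,z in (('hub1',6),('hub3',6),('shutter_left',78)):
        for d in trace(c,t)[:6]:
            ys,xs=np.nonzero(d['pixels']);print(t,round(d['conf'],2),np.round(d['rect'],1),np.round(onz(c,d['rect'][:2],z)))
E
```

```text
t red [(np.int32(426), array([164.7, 161.4])), (np.int32(1539), array([154.6, 192.4])), (np.int32(50), array([220.1, 169.1])), (np.int32(383), array([146.7, 223.1])), (np.int32(64), array([290.8, 235. ])), (np.int32(65), array([331. , 237.2])), (np.int32(916), array([211.7, 280.3])), (np.int32(25), array([195. , 254.2])), (np.int32(146), array([191.1, 279.4])), (np.int32(30), array([187.2, 304.4]))]
yel [(np.int32(20), array([226.8, 171.7])), (np.int32(67), array([218.8, 176.4])), (np.int32(454), array([196.2, 289.1]))]
454 [[221.0, 368.0], [420.0, 340.0], [423.0, 361.0], [224.0, 389.0]] ((321.76751708984375, 364.65789794921875), (21.625041961669922, 201.380859375), 81.9374008178711)
mallet 0.91 [202.4 278.9  27.3  84.3]
tote 0.72 [419.5 242.8  90.6  93.1]
tote 0.37 [201.  279.8  25.6  86.6]
machine 0.75 [313.4 174.4  88.7 147.5]
stand 0.98 [152.7 190.1  54.5  76.6]
stand 0.88 [205.  281.1  38.6  60.1]
stand 0.84 [131.4 277.2  43.8  64.3]
shutter_left 0.69 [293.9 195.1  39.9  59.2] [612.  67.  78.]
shutter_left 0.27 [200.8 279.8  28.5  80.6] [351. 362.  78.]
shutter_left 0.26 [311.9 
[... 846 characters left out ...]
.0, 252.0], [716.0, 288.0]] ((709.4177856445312, 255.20855712890625), (49.6480827331543, 44.44660949707031), 37.07414627075195)
mallet 0.68 [284.4 142.5  53.2  56.4]
mallet 0.3 [153.9 306.1 104.3 102.6]
tote 0.58 [154.2 304.6 101.8 106.3]
machine 0.68 [220.6 341.7  28.1  30.6]
machine 0.23 [284.6 154.2  49.9  67.4]
stand 0.82 [373.5 169.3  76.7  84.7]
stand 0.79 [286.  153.1  51.7  64.5]
stand 0.72 [326.2 122.5  53.4  62.6]
hub1 0.66 [285.4 153.2  52.5  64.9] [334. 393.   6.]
hub1 0.39 [340.5 215.9  13.8  27.9] [664. 324.   6.]
hub3 0.66 [285.4 153.2  52.5  64.9] [334. 393.   6.]
hub3 0.39 [340.5 215.9  13.8  27.9] [664. 324.   6.]
shutter_left 0.82 [279.4 245.8  66.1  58. ] [619.  65.  78.]
```

```bash
python3 -m inch '[[0.26,-0.18,0,0.505,1],[0.26,-0.18,0,0.505,1],[0.26,-0.18,0,0.505,1],[0.26,-0.18,0,0.505,1],[0.26,-0.18,0,0.505,1],[0.26,-0.18,0,0.505,1],[0.26,-0.18,0,0.505,1],[0.26,-0.18,0,0.505,1]]'
cat >> h.py <<'E'
def go(x,y,z=None,yaw=None,p=None):
    "tool-axis shift from the measured pose to world x,y (TCP), TCP z, yaw"
    o=get_obs();t=o['tool_pos'] if p is None else p;w=o['tcp_rot'][2];c,s=np.cos(w),np.sin(w);dx,dy=x-t[0],y-t[1]
    r=[(c*dx+s*dy)/1e3,(s*dx-c*dy)/1e3,0 if z is None else (t[2]-z)/1e3,0 if yaw is None else (w-yaw+np.pi)%(2*np.pi)-np.pi]
    print('at',np.round(t,1),round(w,3),'rows',np.round(r,4),'dist',round(float(np.hypot(dx,dy))));return r
E
python3 -c "
from h import *
go(480,-20,yaw=-.14)"
```

```text
time: 2.67
tool_pos: [366.8, -227.2, 405.0]
tcp_rot: [3.142, -0.001, -0.14]
contact_force: [0.6, -0.5, -0.2]
grip_width: 91.8
finger_force: 0.0
at [ 366.8 -227.2  405. ] -0.14 rows [ 8.32e-02 -2.21e-01  0.00e+00  2.00e-04] dist 236
```

```bash
python3 -m inch '[[0.083,-0.221,0,0,1],[0.083,-0.221,0,0,1],[0.083,-0.221,0,0,1],[0.083,-0.221,0,0,1],[0.083,-0.221,0,0,1],[0.083,-0.221,0,0,1],[0.083,-0.221,0,0,1]]' >/dev/null
python3 -m inch '[[-0.078,-0.179,0,0,1],[-0.078,-0.179,0,0,1],[-0.078,-0.179,0,0,1],[-0.078,-0.179,0,0,1],[-0.078,-0.179,0,0,1],[-0.078,-0.179,0,0,1]]' >/dev/null
python3 -m inch '[[-0.078,-0.179,0,0,1],[-0.078,-0.179,0,0,1],[-0.078,-0.179,0,0,1],[-0.078,-0.179,0,0,1],[-0.078,-0.179,0,0,1],[-0.078,-0.179,0,0,1],[-0.078,-0.179,0,0,1]]'
cat >> h.py <<'E'
def wray(c,px):
    K=np.array(c['intrinsics']);P=np.array(c['pose']);v=np.array([(px[0]-K[0,2])/K[0,0],(px[1]-K[1,2])/K[1,1]]);r=np.hypot(*v)
    d=np.array([*(v/max(r,1e-9)*np.sin(r)),np.cos(r)]);return P[:3,3],P[:3,:3]@d
def wz(c,px,z):
    o,d=wray(c,px);return o+d*(z-o[2])/d[2]
def wproj(c,p):
    K=np.array(c['intrinsics']);P=np.array(c['pose']);q=P[:3,:3].T@(np.array(p)-P[:3,3]);r=np.arctan2(np.hypot(q[0],q[1]),q[2]);u=q[:2]/np.hypot(q[0],q[1])*r
    return np.array([u[0]*K[0,0]+K[0,2],u[1]*K[1,1]+K[1,2]])
def wrectify(c,z,ctr,half,n=400):
    "top-down orthophoto of plane z; up=+x, left=+y"
    X=ctr[0]+half-2*half*np.arange(n)/n;Y=ctr[1]+half-2*half*np.arange(n)/n
    m=np.array([[wproj(c,(x,y,z)) for y in Y] for x in X],np.float32)
    return cv2.remap(c['color'],m[...,0],m[...,1],cv2.INTER_LINEAR)
E
python3 - <<'E'
from h import *
c=shot('wrist','w1.png');print(np.round(c['pose'],3).tolist(),np.round(c['intrinsics'],1).tolist())
im=wrectify(c,142,(375,357),160,600)
cv2.imwrite('pics/w1r.png',cv2.cvtColor(np.hstack([im[:,100:500],im[:0] if 0 else wrectify(c,175,(375,357),160,600)[:,100:500]]),cv2.COLOR_RGB2BGR))
for t,z in(('mallet',130),('mallet_grip',130),('stand',0)):
    for d in tip_of(c,t)[:2]: print(t,d['conf'],d['centre'],np.round(wz(c,d['centre'],z)))
E
```

```text
time: 4.33
tool_pos: [374.4, 354.5, 404.4]
tcp_rot: [3.141, 0.0, -0.138]
contact_force: [-0.4, -0.1, -0.4]
grip_width: 92.3
finger_force: 0.0
[[-0.137, -0.954, -0.268, 444.902], [-0.991, 0.132, 0.036, 344.329], [0.001, 0.271, -0.963, 383.234], [0.0, 0.0, 0.0, 1.0]] [[325.2, 0.0, 280.7], [0.0, 325.2, 212.6], [0.0, 0.0, 1.0]]
mallet 0.96 [270.4, 119.3] [449. 351. 130.]
mallet_grip 0.91 [277.0, 234.6] [356. 359. 130.]
stand 0.75 [94.3, 151.2] [455. 591.   0.]
```

View pics/w1r.png

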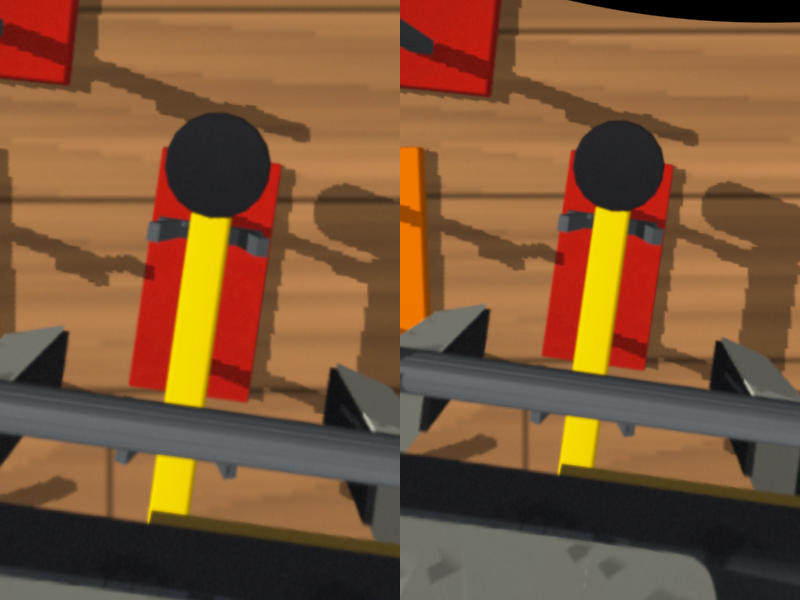

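Head centre ≈(447.5,347), handle yaw ≈ -0.143, free of obstacles. Descend and grip at 75 mm behind the head.

```bash
python3 -m inch '[[-0.001,-0.003,0.02,0.005,1],[-0.001,-0.003,0.05,0.005,1],[-0.001,-0.003,0.08,0.005,1],[-0.001,-0.003,0.1,0.005,1],[-0.001,-0.003,0.114,0.005,1],[-0.001,-0.003,0.114,0.005,1],[-0.001,-0.003,0.114,0.005,1]]'
python3 -m inch '[[0,0,0,0,0.5],[0,0,0,0,0.3],[0,0,0,0,0],[0,0,0,0,0],[0,0,0,0,0],[0,0,0,0,0],[0,0,0,0,0],[0,0,0,0,0]]'
```

```text
time: 5.12
tool_pos: [374.6, 356.2, 290.6]
tcp_rot: [3.141, 0.001, -0.147]
contact_force: [0.5, 0.1, 1.1]
grip_width: 91.9
finger_force: 0.0
time: 5.78
tool_pos: [374.0, 357.1, 290.7]
tcp_rot: [3.141, -0.0, -0.145]
contact_force: [0.0, 0.4, 0.2]
grip_width: 42.7
finger_force: 0.0
```

```bash
python3 -m inch '[[0,0,0,0,0],[0,0,0,0,0],[0,0,0,0,0],[0,0,0,0,0],[0,0,0,0,0],[0,0,0,0,0],[0,0,0,0,0],[0,0,0,0,0]]'
python3 -m inch '[[0,0,-0.005,0,0],[0,0,-0.01,0,0],[0,0,-0.015,0,0],[0,0,-0.02,0,0],[0,0,-0.025,0,0],[0,0,-0.03,0,0],[0,0,-0.03,0,0],[0,0,-0.03,0,0]]'
```

```text
time: 6.45
tool_pos: [374.1, 357.2, 290.6]
tcp_rot: [-3.141, -0.0, -0.145]
contact_force: [-0.3, 1.3, -1.6]
grip_width: 22.1
finger_force: 30.0
time: 7.12
tool_pos: [374.1, 357.1, 321.0]
tcp_rot: [-3.141, -0.001, -0.145]
contact_force: [0.6, 0.2, -3.9]
grip_width: 21.5
finger_force: 30.0
```

```bash
python3 -m inch '[[0,0,-0.02,0,0],[0,0,-0.04,0,0],[0,0,-0.06,0,0],[0,0,-0.06,0,0],[0,0,-0.06,0,0]]'
python3 - <<'E'
from h import *
cs=[shot('top'),shot('scene','s2.png')]
for a,b in (((290.8,235),(251.6,211.7)),((331,237.2),(221.6,233.8))):
    print(onz(cs[0],a,111),onz(cs[1],b,109),tri(cs,(a,b)))
c=shot('wrist','w2.png')
for d in tip_of(c,'mallet')[:2]: print(d['conf'],d['centre'],np.round(wz(c,d['centre'],220)))
for t in('pin_left','pin_right'):
  for d in tip_of(c,t)[:3]: print(t,d['conf'],d['centre'],np.round(wz(c,d['centre'],115)))
i=cs[1]['color'][60:180,220:380];j=cv2.resize(i,(800,600),interpolation=cv2.INTER_CUBIC);cv2.imwrite('pics/s2c.png',cv2.cvtColor(np.hstack([cv2.resize(j,(400,300)),cv2.resize(c['color'],(400,300))]),cv2.COLOR_RGB2BGR))
E
```

```text
time: 7.53
tool_pos: [374.0, 357.1, 380.8]
tcp_rot: [-3.141, -0.001, -0.145]
contact_force: [-1.0, 0.4, -4.4]
grip_width: 22.5
finger_force: 30.0
[479.78614769  80.8668898  111.        ] [478.73740126  80.35219754 109.        ] [479.58282756  80.38139125 110.11866063]
[470.2044645  -42.36819747 111.        ] [469.39706468 -42.85144271 109.        ] [470.11087612 -42.81497797 109.98519126]
0.67 [277.1, 118.4] [446. 347. 220.]
pin_left 0.62 [548.6, 70.6] [478.  82. 115.]
```

View pics/s2c.png

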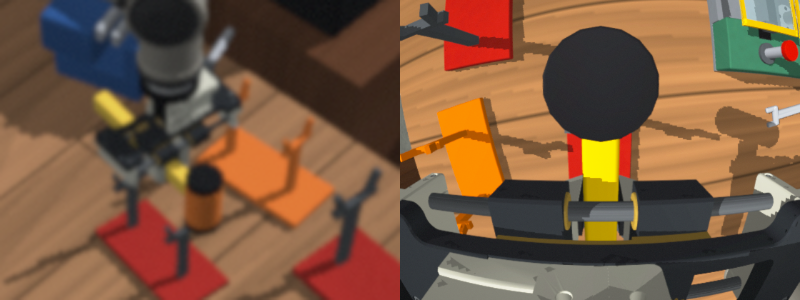

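Pins sit at ≈(479.7,80.6) and (470.1,-42.6), and the mallet is held level. Moving above the left pin.

```bash
python3 -m inch '[[0.004,0.015,0,0,0],[0.012,0.045,0,0,0],[0.022,0.08,0,0,0],[0.032,0.118,0,0,0],[0.042,0.155,0,0,0],[0.052,0.192,0,0,0],[0.06,0.222,0,0,0],[0.066,0.243,0,0,0]]' >/dev/null
python3 -m inch '[[0.002,0.008,0,0,0],[0.004,0.015,0,0,0],[0.004,0.015,0,0,0],[0.004,0.015,0,0,0]]'
python3 - <<'E'
from h import *
go(405.7,91.4)
c=shot('top','t3.png');s=shot('scene');w=shot('wrist')
for d in tip_of(w,'mallet')[:2]: print(d['conf'],d['centre'],np.round(wz(w,d['centre'],220)))
im=wrectify(w,265,(450,85),90,200);im2=wrectify(w,115,(450,40),120,200)
cv2.imwrite('pics/w3.png',cv2.cvtColor(np.hstack([cv2.resize(w['color'],(400,300)),cv2.resize(im,(300,300)) ]),cv2.COLOR_RGB2BGR))
for t in('pin_left','pin_right'):
  for d in tip_of(w,t)[:3]: print(t,d['conf'],d['centre'],np.round(wz(w,d['centre'],115)))
E
```

```text
time: 8.83
tool_pos: [406.0, 92.2, 380.5]
tcp_rot: [-3.141, 0.0, -0.145]
contact_force: [0.6, 0.9, -2.9]
grip_width: 22.2
finger_force: 30.0
at [406.   92.2 380.5] -0.145 rows [-0.0002  0.0008  0.      0.    ] dist 1
pin_right 0.86 [437.2, 118.8] [468. -43. 115.]
```

View pics/w3.png

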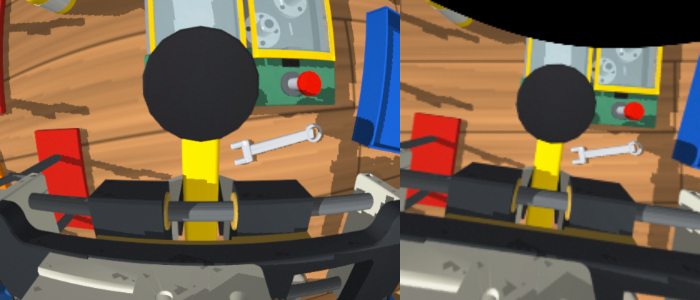

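```bash
python3 -m inch '[[0,0.001,0.02,0,0],[0,0.001,0.04,0,0],[0,0.001,0.055,0,0],[0,0.001,0.065,0,0],[0,0.001,0.075,0,0],[0,0.001,0.084,0,0],[0,0.001,0.084,0,0],[0,0.001,0.084,0,0]]'
python3 -m inch '[[0,0,-0.01,0,0],[0,0,-0.03,0,0],[0,0,-0.06,0,0],[0,0,-0.084,0,0],[0,0,-0.084,0,0],[0,0,-0.084,0,0]]'
python3 - <<'E'
from h import *
go(396,-31.8)
w=shot('wrist');c=shot('scene')
cv2.imwrite('pics/w4.png',cv2.cvtColor(np.hstack([cv2.resize(w['color'],(400,300)),cv2.resize(c['color'][150:350,150:420],(400,300))]),cv2.COLOR_RGB2BGR))
E
```

```text
time: 9.8
tool_pos: [405.4, 91.0, 296.9]
tcp_rot: [3.141, 0.002, -0.145]
contact_force: [-5.5, 1.0, 4.4]
grip_width: 21.7
finger_force: 30.0
time: 10.3
tool_pos: [406.0, 90.8, 381.8]
tcp_rot: [-3.141, -0.004, -0.145]
contact_force: [-0.6, 0.2, -4.5]
grip_width: 21.9
finger_force: 30.0
at [406.   90.8 381.8] -0.145 rows [0.0078 0.1228 0.     0.    ] dist 123
```

View pics/w4.png

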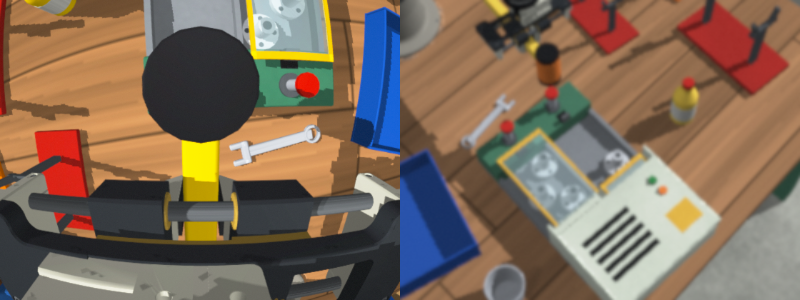

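The left shutter has sprung open and the mallet is still held level. Now the right pin.

```bash
python3 -m inch '[[0.001,0.015,0,0,0],[0.003,0.045,0,0,0],[0.005,0.08,0,0,0],[0.007,0.105,0,0,0],[0.008,0.12,0,0,0],[0.008,0.123,0,0,0],[0.008,0.123,0,0,0],[0.008,0.123,0,0,0]]'
python3 -m inch '[[0,0,0.02,0,0],[0,0,0.04,0,0],[0,0,0.055,0,0],[0,0,0.065,0,0],[0,0,0.075,0,0],[0,0,0.085,0,0],[0,0,0.085,0,0],[0,0,0.085,0,0]]'
python3 -m inch '[[0,0,-0.01,0,0],[0,0,-0.03,0,0],[0,0,-0.06,0,0],[0,0,-0.085,0,0],[0,0,-0.085,0,0],[0,0,-0.085,0,0]]'
python3 - <<'E'
from h import *
go(374,357.2)
w=shot('wrist');c=shot('scene');im=wrectify(w,265,(470,-42),50,150)
cv2.imwrite('pics/w5.png',cv2.cvtColor(np.hstack([cv2.resize(w['color'],(400,300)),cv2.resize(c['color'][150:350,150:420],(400,300))]),cv2.COLOR_RGB2BGR))
E
```

```text
time: 11.07
tool_pos: [395.8, -31.8, 379.9]
tcp_rot: [-3.141, 0.002, -0.146]
contact_force: [-0.7, -0.2, -3.7]
grip_width: 22.0
finger_force: 30.0
time: 11.73
tool_pos: [395.5, -31.1, 295.6]
tcp_rot: [-3.141, 0.003, -0.144]
contact_force: [-4.1, 1.5, 3.9]
grip_width: 21.7
finger_force: 30.0
time: 12.23
tool_pos: [396.2, -31.7, 381.7]
tcp_rot: [3.141, -0.004, -0.144]
contact_force: [-0.7, 0.2, -3.6]
grip_width: 21.4
finger_force: 30.0
at [396.2 -31.7 381.7] -0.144 rows [-0.0779 -0.3817  0.      0.    ] dist 390
```

View pics/w5.png

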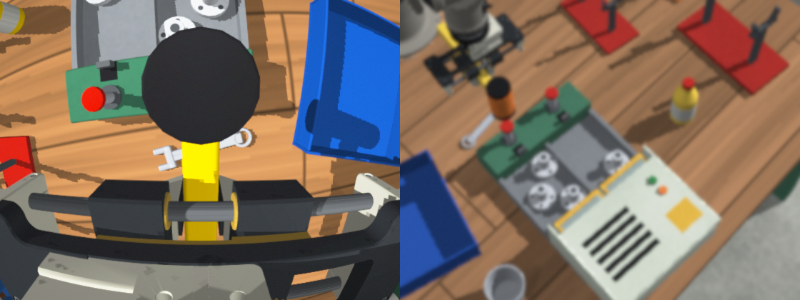

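Both shutters are open, with three hubs in the right bay and one in the left. Returning the mallet to its hooks.

```bash
python3 -m inch '[[-0.003,-0.015,0,0,0],[-0.009,-0.045,0,0,0],[-0.016,-0.08,0,0,0],[-0.023,-0.115,0,0,0],[-0.03,-0.15,0,0,0],[-0.037,-0.18,0,0,0],[-0.041,-0.2,0,0,0],[-0.042,-0.206,0,0,0]]' >/dev/null
python3 -m inch '[[-0.003,-0.015,0,0,0],[-0.009,-0.045,0,0,0],[-0.016,-0.08,0,0,0],[-0.023,-0.115,0,0,0],[-0.03,-0.145,0,0,0],[-0.034,-0.165,0,0,0],[-0.036,-0.175,0,0,0],[-0.036,-0.176,0,0,0]]'
python3 - <<'E'
from h import *
go(374,357.1,321,-.145)
w=shot('wrist')
im=wrectify(w,231,(374,357),160,600)
cv2.imwrite('pics/w6.png',cv2.cvtColor(np.hstack([im[:,100:500],wrectify(w,265,(375,357),160,600)[:,100:500]]),cv2.COLOR_RGB2BGR))
E
```

```text
time: 13.67
tool_pos: [373.9, 358.1, 379.2]
tcp_rot: [3.14, 0.002, -0.143]
contact_force: [0.3, -0.8, -3.6]
grip_width: 21.3
finger_force: 30.0
at [373.9 358.1 379.2] -0.143 rows [0.0002 0.0009 0.0582 0.0016] dist 1
```

View pics/w6.png

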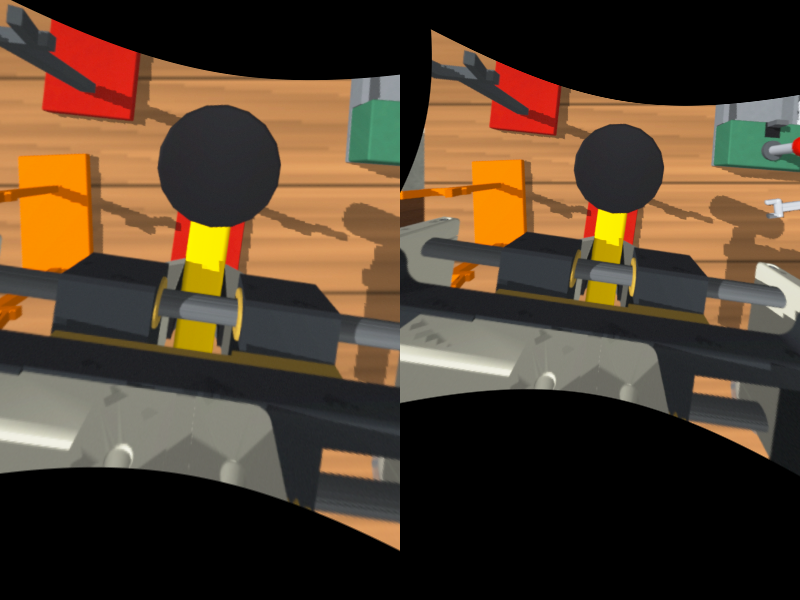

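Held in the same place, with the head at ≈(446,347). Lower it into the saddles.

```bash
python3 -m inch '[[0,0.001,0.02,0,0],[0,0.001,0.04,0,0],[0,0.001,0.055,0,0],[0,0.001,0.068,0,0],[0,0.001,0.075,0,0],[0,0.001,0.081,0,0],[0,0.001,0.083,0,0],[0,0.001,0.083,0,0]]'
python3 -m inch '[[0,0,0.003,0,0],[0,0,0.006,0,0],[0,0,0.006,0,0],[0,0,0.006,0,0]]'
```

```text
time: 14.38
tool_pos: [374.1, 355.6, 297.6]
tcp_rot: [3.141, 0.0, -0.146]
contact_force: [-0.5, -0.1, -3.4]
grip_width: 21.8
finger_force: 30.0
time: 14.72
tool_pos: [374.1, 356.2, 292.1]
tcp_rot: [-3.141, -0.001, -0.145]
contact_force: [1.8, 0.2, -2.1]
grip_width: 22.1
finger_force: 30.0
```

```bash
python3 -m inch '[[0,0,0.001,0,0],[0,0,0.002,0,0],[0,0,0.002,0,0]]'
python3 -m inch '[[0,0,0,0,0.1],[0,0,0,0,0.2],[0,0,0,0,0.3],[0,0,0,0,0.4],[0,0,0,0,0.5],[0,0,0,0,0.6],[0,0,0,0,0.8],[0,0,0,0,1]]'
python3 -m inch '[[0,0,0,0,1],[0,0,0,0,1],[0,0,0,0,1],[0,0,0,0,1],[0,0,0,0,1],[0,0,0,0,1]]'
```

```text
time: 14.97
tool_pos: [374.2, 356.2, 290.6]
tcp_rot: [-3.141, -0.002, -0.145]
contact_force: [0.8, -1.3, 4.4]
grip_width: 21.8
finger_force: 30.0
time: 15.63
tool_pos: [373.9, 356.1, 289.5]
tcp_rot: [3.141, 0.0, -0.145]
contact_force: [0.6, -0.3, -1.0]
grip_width: 56.1
finger_force: 0.0
time: 16.13
tool_pos: [373.9, 356.1, 289.7]
tcp_rot: [3.142, -0.0, -0.145]
contact_force: [0.6, 0.8, 0.3]
grip_width: 91.3
finger_force: 0.0
```

Released; rise clear, verify the mallet, and measure the hubs and tote.

```bash
python3 -m inch '[[0,0,-0.02,0,1],[0,0,-0.05,0,1],[0,0,-0.08,0,1],[0,0,-0.115,0,1],[0,0,-0.115,0,1],[0,0,-0.115,0,1]]'
python3 - <<'E'
from h import *
w=shot('wrist')
im=wrectify(w,142,(375,357),160,600)
cs=[shot('top','t7.png'),shot('scene','s7.png')]
cv2.imwrite('pics/w7.png',cv2.cvtColor(np.hstack([im[:450,100:500],cv2.resize(cs[1]['color'][150:320,190:341],(400,450))]),cv2.COLOR_RGB2BGR))
for c in cs:
  for t,z in(('hub1',6),('tote',0)):
    for d in tip_of(c,t)[:8]:
        if d['conf']>.2: print(t,round(d['conf'],2),np.round(d['centre'],1),np.round(onz(c,d['centre'],z)))
  h=cv2.cvtColor(c['color'],cv2.COLOR_RGB2HSV);b=(h[...,0]>100)&(h[...,0]<125)&(h[...,1]>150)
  n,l,s,ce=cv2.connectedComponentsWithStats(b.astype(np.uint8));i=1+np.argmax([s[k,4] if (200<ce[k][0] or ce[k][1]>200) else 0 for k in range(1,n)])
  ys,xs=np.nonzero(l==i);P=np.array([onz(c,(a,b),60)[:2] for a,b in zip(xs,ys)],np.float32)
  r=cv2.minAreaRect(P);print(r,np.round(cv2.boxPoints(r)).tolist())
  hull=cv2.convexHull(np.stack([xs,ys],1).astype(np.int32));ap=cv2.approxPolyDP(hull,4,True)[:,0];print(ap.tolist(),[np.round(onz(c,p,60)[:2]).tolist() for p in ap])
E
```

```text
time: 16.63
tool_pos: [374.0, 356.2, 406.7]
tcp_rot: [-3.138, -0.004, -0.145]
contact_force: [0.5, -1.5, -0.1]
grip_width: 91.8
finger_force: 0.0
hub1 0.78 [334.8 198.6] [613. -71.   6.]
hub1 0.53 [320.2 216.7] [553. -20.   6.]
hub1 0.51 [323.9 183.9] [664. -37.   6.]
tote 0.71 [413.9 248.5] [ 441. -324.    0.]
((449.30426025390625, -320.9242248535156), (236.39111328125, 252.6048583984375), 74.96072387695312) [[297.0, -402.0], [541.0, -468.0], [602.0, -240.0], [358.0, -174.0]]
[[461, 215], [447, 290], [373, 274], [392, 198]] [[539.0, -466.0], [303.0, -402.0], [358.0, -174.0], [599.0, -249.0]]
hub1 0.8 [247.7 283.2] [613. -76.   6.]
hub1 0.64 [269.4 283.4] [664. -28.   6.]
hub1 0.61 [245.  259.7] [547. -24.   6.]
hub1 0.59 [293.5 261.1] [665.  83.   6.]
tote 0.79 [154.6 305.8] [ 456. -330.    0.]
((463.029052734375, -331.36676025390625), (224.8878936767578, 261.39788818359375), 74.50995635986328) [[307.0, -405.0], [559.0, -475.0], [619.0, -258.0], [367.0, -188.0]]
[[202, 318], [135, 355], [102, 283], [167, 252]] [[615.0, -261.0], [560.0, -465.0], [308.0, -401.0], [369.0, -194.0]]
```

View pics/w7.png

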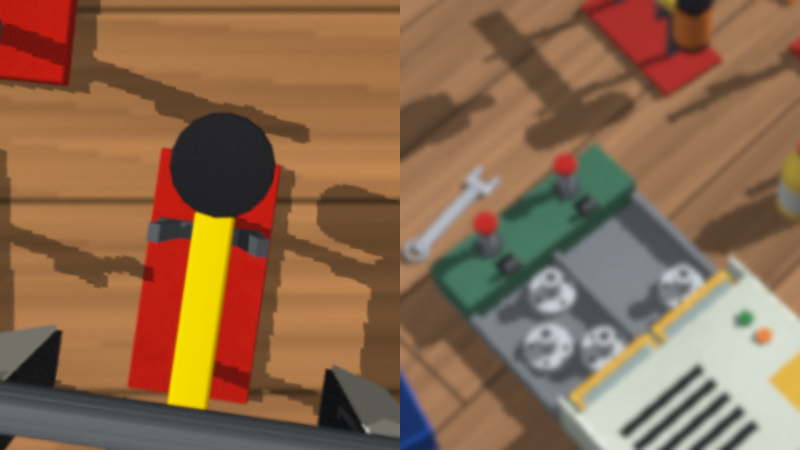

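The mallet is back as found, with the head within 2 mm. Next I'll hover over the bays to localise the hubs.

```bash
python3 -m inch '[[0.244,0.314,0,-0.067,0.7],[0.244,0.314,0,-0.067,0.7],[0.244,0.314,0,-0.067,0.7],[0.244,0.314,0,-0.067,0.7],[0.244,0.314,0,-0.067,0.7],[0.244,0.314,0,-0.067,0.7],[0.244,0.314,0,-0.067,0.7],[0.244,0.314,0,-0.067,0.7]]' >/dev/null
python3 -c "
from h import *
go(570,10,405,-.078)"
```

```text
at [538.8  64.  404.2] -0.078 rows [ 0.0353  0.0514 -0.0008 -0.0003] dist 62
```

```bash
python3 -m inch '[[0.035,0.051,0,0,0.6],[0.035,0.051,0,0,0.6],[0.035,0.051,0,0,0.6],[0.035,0.051,0,0,0.6]]'
python3 - <<'E'
from h import *
w=shot('wrist')
for t,z in(('hub1',6),('tote',0)):
    for d in tip_of(w,t)[:8]: print(t,round(d['conf'],2),np.round(d['centre'],1),np.round(wz(w,d['centre'],z),1))
im=wrectify(w,56,(600,10),130,600);im2=wrectify(w,20,(600,10),130,600)
cv2.imwrite('pics/w8.png',cv2.cvtColor(np.hstack([im[:,100:500],im2[:,100:500]]),cv2.COLOR_RGB2BGR))
E
```

```text
time: 17.98
tool_pos: [569.4, 11.5, 403.7]
tcp_rot: [-3.141, 0.002, -0.081]
contact_force: [0.0, 0.4, -0.7]
grip_width: 55.2
finger_force: 0.0
hub1 0.95 [312.3 108.7] [654.1 -31.7   6. ]
hub1 0.75 [353.9 146.4] [607.5 -77.8   6. ]
hub1 0.73 [310.6 194. ] [554.  -23.1   6. ]
hub1 0.59 [201.2 106.4] [669.1  95.9   6. ]
tote 0.73 [505.7 243.7] [ 456.  -322.3    0. ]
```

View pics/w8.png

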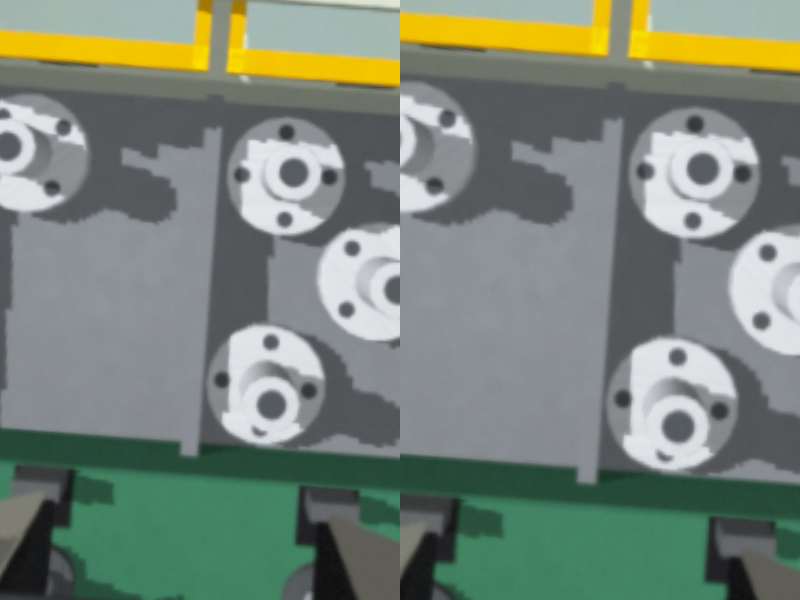

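Hubs at B(655.5,-31), C(555,-21), A(606,-77) and D(667,93). Grasp C first.

```bash
python3 -m inch '[[-0.012,0.034,0,0,0.6],[-0.012,0.034,0.03,0,0.6],[-0.012,0.034,0.07,0,0.6],[-0.012,0.034,0.11,0,0.6],[-0.012,0.034,0.145,0,0.6],[-0.012,0.034,0.17,0,0.6],[-0.012,0.034,0.185,0,0.6],[-0.012,0.034,0.191,0,0.6]]'
python3 -m inch '[[0,0,0,0,0.6],[0,0,0,0,0],[0,0,0,0,0],[0,0,0,0,0],[0,0,0,0,0],[0,0,0,0,0],[0,0,0,0,0],[0,0,0,0,0]]'
python3 -m inch '[[0,0,-0.01,0,0],[0,0,-0.03,0,0],[0,0,-0.06,0,0],[0,0,-0.1,0,0],[0,0,-0.13,0,0],[0,0,-0.15,0,0],[0,0,-0.15,0,0],[0,0,-0.15,0,0]]'
python3 - <<'E'
from h import *
a=-.264
go(456+60*np.cos(a)-50*np.sin(a)*0,-322,362,-.27)
w=shot('wrist','w9.png')
for t,z in(('hub1',6),('tote',0)):
    for d in tip_of(w,t)[:8]: print(t,round(d['conf'],2),np.round(d['centre'],1),np.round(wz(w,d['centre'],z),1))
E
```

```text
time: 18.8
tool_pos: [553.3, -18.9, 211.3]
tcp_rot: [-3.141, 0.005, -0.076]
contact_force: [0.5, 0.5, 0.8]
grip_width: 54.9
finger_force: 0.0
time: 19.47
tool_pos: [554.7, -20.6, 214.4]
tcp_rot: [3.141, -0.001, -0.078]
contact_force: [-1.9, 1.1, 5.3]
grip_width: 24.1
finger_force: 30.0
time: 20.13
tool_pos: [554.3, -20.4, 364.5]
tcp_rot: [3.141, -0.002, -0.078]
contact_force: [-0.7, -0.0, -2.9]
grip_width: 24.3
finger_force: 30.0
at [554.3 -20.4 364.5] -0.078 rows [-0.0167  0.3038  0.0025  0.1918] dist 304
hub1 0.97 [162.8  98.9] [666.4  96.4   6. ]
hub1 0.93 [281.1 239.3] [500.7 -17.1   6. ]
hub1 0.91 [329.2 138.8] [606.6 -75.4   6. ]
hub1 0.79 [286.2  95. ] [655.  -34.3   6. ]
tote 0.82 [506.5 248.6] [ 454.3 -324.2    0. ]
```

```bash
python3 -m inch '[[-0.01,0.04,0,0.02,0],[-0.02,0.08,0,0.05,0],[-0.03,0.12,0,0.08,0],[-0.04,0.16,0,0.11,0],[-0.05,0.2,0,0.14,0],[-0.06,0.24,0,0.17,0],[-0.07,0.28,0,0.186,0],[-0.076,0.309,0,0.186,0]]' >/dev/null
python3 -m inch '[[0,0,0,0,0],[0,0,0,0,0],[0,0,0,0,0],[0,0,0,0,0]]'
python3 - <<'E'
from h import *
go(409,-259,214,-.264)
w=shot('wrist')
im=wrectify(w,60,(454,-323),160,560)
h=cv2.cvtColor(im,cv2.COLOR_RGB2HSV)
cv2.imwrite('pics/w10.png',cv2.cvtColor(im,cv2.COLOR_RGB2BGR))
E
```

```text
time: 21.28
tool_pos: [454.9, -321.5, 362.9]
tcp_rot: [-3.14, 0.002, -0.263]
contact_force: [0.1, 0.2, -1.6]
grip_width: 24.1
finger_force: 30.0
at [ 454.9 -321.5  362.9] -0.263 rows [-0.0606 -0.0484  0.1489  0.0011] dist 78
```

View pics/w10.png

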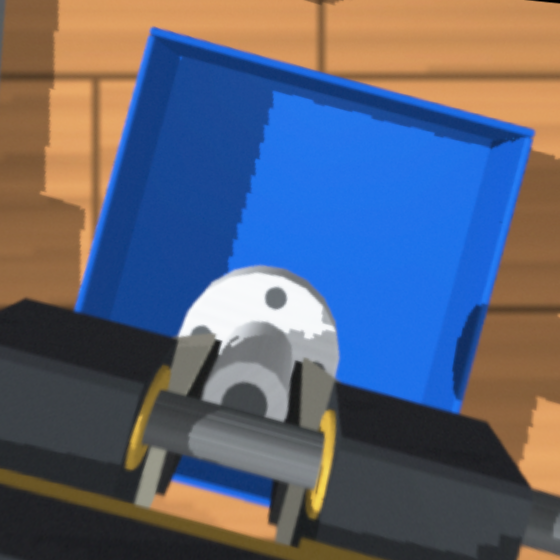

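Tote centre ≈(448,-326), yaw -0.264. Place hub C in the far right slot.

```bash
python3 -m inch '[[0.027,0.028,0,0,0],[0.0545,0.056,0,0,0],[0.0545,0.056,0.03,0,0],[0.0545,0.056,0.065,0,0],[0.0545,0.056,0.1,0,0],[0.0545,0.056,0.13,0,0],[0.0545,0.056,0.144,0,0],[0.0545,0.056,0.148,0,0]]'
python3 -m inch '[[0,0,0.002,0,0],[0,0,0.003,0,0],[0,0,0.003,0,0],[0,0,0.003,0,0.2],[0,0,0.003,0,0.4],[0,0,0.003,0,0.6],[0,0,0.003,0,0.6],[0,0,0.003,0,0.6]]'
python3 -m inch '[[0,0,0,0,0.6],[0,0,-0.02,0,0.6],[0,0,-0.06,0,0.6],[0,0,-0.1,0,0.6],[0,0,-0.14,0,0.6],[0,0,-0.17,0,0.6],[0,0,-0.17,0,0.6]]'
python3 - <<'E'
from h import *
w=shot('wrist','w11.png');t=shot('scene')
for d in tip_of(w,'hub1')[:6]: print(round(d['conf'],2),np.round(d['centre'],1),np.round(wz(w,d['centre'],5),1))
for d in tip_of(t,'hub1')[:6]: print(round(d['conf'],2),np.round(d['centre'],1),np.round(onz(t,d['centre'],5),1))
go(606,-77,382,-.078)
E
```

```text
time: 22.0
tool_pos: [492.6, -388.8, 213.0]
tcp_rot: [-3.138, 0.005, -0.262]
contact_force: [-4.8, 6.7, 12.0]
grip_width: 24.2
finger_force: 30.0
time: 22.67
tool_pos: [492.6, -391.0, 213.2]
tcp_rot: [3.141, -0.001, -0.264]
contact_force: [-0.2, -0.6, 0.4]
grip_width: 46.2
finger_force: 0.0
time: 23.25
tool_pos: [493.1, -391.4, 390.9]
tcp_rot: [3.135, -0.012, -0.264]
contact_force: [0.6, -0.5, 0.3]
grip_width: 55.0
finger_force: 0.0
0.97 [277.3 189.8] [ 493.7 -390.9    5. ]
0.89 [ 38.7 175.7] [605.8 -77.6   5. ]
0.63 [ 11.7 156.9] [649.9 -32.7   5. ]
0.86 [144.6 327.6] [ 491.6 -394.8    5. ]
0.61 [298.1 257.8] [667.7 103.2   5. ]
0.56 [245.9 281.5] [604.5 -75.3   5. ]
0.5 [266.5 282.4] [654.3 -31.6   5. ]
at [ 492.3 -390.7  381.2] -0.264 rows [ 0.0278 -0.3325 -0.0008 -0.1863] dist 334
```

Hub C stands in the tote. Next hub A.

```bash
python3 -m inch '[[0.003,-0.04,0,-0.03,0.6],[0.006,-0.08,0,-0.06,0.6],[0.01,-0.12,0,-0.09,0.6],[0.014,-0.16,0,-0.12,0.6],[0.018,-0.2,0,-0.15,0.6],[0.022,-0.24,0,-0.186,0.6],[0.025,-0.28,0,-0.186,0.6],[0.027,-0.32,0,-0.186,0.6]]' >/dev/null
python3 -m inch '[[0,0,0,0,0.6],[0,0,0,0,0.6],[0,0,0,0,0.6]]'
python3 - <<'E'
from h import *
w=shot('wrist','w12.png')
for d in tip_of(w,'hub1')[:6]: print(round(d['conf'],2),np.round(d['centre'],1),np.round(wz(w,d['centre'],6),1))
go(606,-77,212,-.078)
E
```

```text
time: 24.37
tool_pos: [602.1, -89.1, 381.0]
tcp_rot: [3.142, 0.003, -0.077]
contact_force: [-1.0, -0.5, -0.4]
grip_width: 55.5
finger_force: 0.0
0.94 [121.1 145.9] [668.3  93.6   6. ]
0.75 [501.3 248.5] [ 496.6 -391.7    6. ]
0.75 [226.9 146.9] [651.6 -34.2   6. ]
0.62 [268.1 184. ] [606.5 -75.8   6. ]
at [601.9 -90.3 381.7] -0.08 rows [ 0.003  -0.0136  0.1697 -0.0018] dist 14
```

```bash
python3 -m inch '[[0.003,-0.014,0.02,0,0.6],[0.003,-0.014,0.05,0,0.6],[0.003,-0.014,0.085,0,0.6],[0.003,-0.014,0.12,0,0.6],[0.003,-0.014,0.15,0,0.6],[0.003,-0.014,0.165,0,0.6],[0.003,-0.014,0.169,0,0.6],[0.003,-0.014,0.169,0,0.6]]'
python3 -m inch '[[0,0,0,0,0],[0,0,0,0,0],[0,0,0,0,0],[0,0,0,0,0],[0,0,0,0,0],[0,0,0,0,0],[0,0,0,0,0],[0,0,0,0,0]]'
python3 -m inch '[[0,0,-0.01,0,0],[0,0,-0.03,0,0],[0,0,-0.06,0,0],[0,0,-0.1,0,0],[0,0,-0.13,0,0],[0,0,-0.15,0,0],[0,0,-0.15,0,0],[0,0,-0.15,0,0]]'
python3 -c "
from h import *
go(377,-359,212,-.264)"
```

```text
time: 25.13
tool_pos: [605.8, -76.6, 212.4]
tcp_rot: [-3.141, 0.003, -0.08]
contact_force: [0.0, -0.0, 0.5]
grip_width: 54.8
finger_force: 0.0
time: 25.8
tool_pos: [606.5, -75.4, 214.6]
tcp_rot: [3.141, -0.001, -0.078]
contact_force: [-0.9, -1.3, 5.6]
grip_width: 24.0
finger_force: 30.0
time: 26.47
tool_pos: [606.1, -75.1, 364.2]
tcp_rot: [3.141, -0.001, -0.078]
contact_force: [-1.1, 0.1, -3.3]
grip_width: 24.1
finger_force: 30.0
at [606.1 -75.1 364.2] -0.078 rows [-0.2062  0.3009  0.1522  0.1859] dist 365
```

```bash
python3 -m inch '[[-0.02,0.029,0,0,0],[-0.043,0.062,0,0,0],[-0.065,0.095,0,0,0],[-0.088,0.128,0,0,0],[-0.11,0.161,0,0,0],[-0.133,0.194,0,0,0],[-0.155,0.227,0,0,0],[-0.17,0.248,0,0,0]]' >/dev/null
python3 -m inch '[[-0.018,0.026,0,0.06,0],[-0.036,0.053,0,0.12,0],[-0.036,0.053,0.01,0.186,0],[-0.036,0.053,0.04,0.186,0],[-0.036,0.053,0.08,0.186,0],[-0.036,0.053,0.115,0.186,0],[-0.036,0.053,0.135,0.186,0],[-0.036,0.053,0.142,0.186,0]]'
python3 -m inch '[[0,0,0.002,0,0],[0,0,0.004,0,0],[0,0,0.006,0,0],[0,0,0.008,0,0],[0,0,0.008,0,0.3],[0,0,0.008,0,0.6],[0,0,0.008,0,0.6],[0,0,0.008,0,0.6]]'
python3 -m inch '[[0,0,0,0,0.6],[0,0,-0.02,0,0.6],[0,0,-0.06,0,0.6],[0,0,-0.1,0,0.6],[0,0,-0.14,0,0.6],[0,0,-0.17,0,0.6],[0,0,-0.17,0,0.6]]'
python3 - <<'E'
from h import *
w=shot('wrist','w13.png')
for d in tip_of(w,'hub1')[:6]: print(round(d['conf'],2),np.round(d['centre'],1),np.round(wz(w,d['centre'],5),1))
go(653.5,-32.5,382,-.078)
E
```

```text
time: 27.8
tool_pos: [375.8, -357.4, 216.3]
tcp_rot: [-3.135, 0.009, -0.264]
contact_force: [-0.9, 0.7, -2.8]
grip_width: 24.3
finger_force: 30.0
time: 28.47
tool_pos: [377.5, -359.5, 214.4]
tcp_rot: [3.141, -0.001, -0.264]
contact_force: [0.0, -0.2, -0.6]
grip_width: 43.0
finger_force: 0.0
time: 29.05
tool_pos: [378.1, -360.0, 390.7]
tcp_rot: [3.134, -0.01, -0.264]
contact_force: [1.1, -1.7, -0.1]
grip_width: 55.1
finger_force: 0.0
0.79 [279.2  82.8] [ 494.6 -393.5    5. ]
0.67 [10.5 74.7] [649.9 -36.4   5. ]
0.61 [276.5 190.2] [ 377.7 -358.6    5. ]
at [ 377.4 -359.2  385. ] -0.264 rows [ 0.1813 -0.3875  0.003  -0.1862] dist 428
```

```bash
python3 -m inch '[[0.016,-0.034,0,0,0.6],[0.032,-0.068,0,0,0.6],[0.048,-0.102,0,0,0.6],[0.064,-0.136,0,0,0.6],[0.08,-0.17,0,0,0.6],[0.096,-0.204,0,0,0.6],[0.112,-0.238,0,0,0.6],[0.127,-0.272,0,0,0.6]]' >/dev/null
python3 -m inch '[[0.016,-0.034,0,-0.06,0.6],[0.032,-0.068,0,-0.12,0.6],[0.048,-0.102,0,-0.186,0.6],[0.054,-0.115,0,-0.186,0.6],[0.054,-0.115,0,-0.186,0.6],[0.054,-0.115,0,-0.186,0.6],[0.054,-0.115,0,-0.186,0.6]]'
python3 - <<'E'
from h import *
w=shot('wrist','w14.png')
for d in tip_of(w,'hub1')[:6]: print(round(d['conf'],2),np.round(d['centre'],1),np.round(wz(w,d['centre'],6),1))
go(653.5,-32.5,212,-.078)
E
```

```text
time: 30.4
tool_pos: [652.6, -33.8, 382.2]
tcp_rot: [3.141, 0.003, -0.079]
contact_force: [0.3, -0.4, -0.1]
grip_width: 55.4
finger_force: 0.0
0.79 [279.8 184.9] [654.9 -33.4   6. ]
0.61 [170.7 183.4] [667.8  91.8   6. ]
at [652.5 -34.3 383.3] -0.08 rows [ 0.0008 -0.0018  0.1713 -0.002 ] dist 2
```

```bash
python3 -m inch '[[0.002,-0.001,0.02,0,0.6],[0.002,-0.001,0.05,0,0.6],[0.002,-0.001,0.085,0,0.6],[0.002,-0.001,0.12,0,0.6],[0.002,-0.001,0.15,0,0.6],[0.002,-0.001,0.165,0,0.6],[0.002,-0.001,0.17,0,0.6],[0.002,-0.001,0.17,0,0.6]]'
python3 -m inch '[[0,0,0,0,0],[0,0,0,0,0],[0,0,0,0,0],[0,0,0,0,0],[0,0,0,0,0],[0,0,0,0,0],[0,0,0,0,0],[0,0,0,0,0]]'
python3 -m inch '[[0,0,-0.01,0,0],[0,0,-0.03,0,0],[0,0,-0.06,0,0],[0,0,-0.1,0,0],[0,0,-0.13,0,0],[0,0,-0.15,0,0],[0,0,-0.15,0,0],[0,0,-0.15,0,0]]'
python3 -c "
from h import *
go(519,-293,212,-.264)"
```

```text
time: 31.17
tool_pos: [654.6, -33.2, 212.6]
tcp_rot: [-3.142, 0.003, -0.08]
contact_force: [0.7, 0.1, 0.8]
grip_width: 55.2
finger_force: 0.0
time: 31.83
tool_pos: [655.5, -31.9, 214.7]
tcp_rot: [-3.141, -0.002, -0.078]
contact_force: [-0.3, 1.8, 6.5]
grip_width: 24.4
finger_force: 30.0
time: 32.5
tool_pos: [655.1, -32.2, 364.1]
tcp_rot: [3.141, -0.001, -0.078]
contact_force: [0.2, 0.6, -3.1]
grip_width: 24.1
finger_force: 30.0
at [655.1 -32.2 364.1] -0.078 rows [-0.1153  0.2706  0.1521  0.1858] dist 294
```

```bash
python3 -m inch '[[-0.015,0.034,0,0.02,0],[-0.03,0.07,0,0.05,0],[-0.045,0.106,0,0.08,0],[-0.06,0.142,0,0.11,0],[-0.076,0.178,0,0.14,0],[-0.091,0.214,0,0.17,0],[-0.106,0.25,0,0.186,0],[-0.115,0.27,0,0.186,0]]' >/dev/null
python3 -m inch '[[0,0,0,0,0],[0,0,0.01,0,0],[0,0,0.04,0,0],[0,0,0.08,0,0],[0,0,0.115,0,0],[0,0,0.135,0,0],[0,0,0.142,0,0],[0,0,0.142,0,0]]'
python3 -m inch '[[0,0,0.002,0,0],[0,0,0.004,0,0],[0,0,0.006,0,0],[0,0,0.008,0,0],[0,0,0.008,0,0.3],[0,0,0.008,0,0.6],[0,0,0.008,0,0.6],[0,0,0.008,0,0.6]]'
python3 -m inch '[[0,0,0,0,0.6],[0,0,-0.02,0,0.6],[0,0,-0.06,0,0.6],[0,0,-0.1,0,0.6],[0,0,-0.14,0,0.6],[0,0,-0.17,0,0.6],[0,0,-0.17,0,0.6]]'
python3 - <<'E'
from h import *
w=shot('wrist','w15.png')
for d in tip_of(w,'hub1')[:6]: print(round(d['conf'],2),np.round(d['centre'],1),np.round(wz(w,d['centre'],5),1))
go(667.5,92.5,382,-.078)
E
```

```text
time: 33.83
tool_pos: [519.1, -290.6, 218.2]
tcp_rot: [-3.139, 0.006, -0.263]
contact_force: [0.6, -0.8, -2.6]
grip_width: 24.5
finger_force: 30.0
time: 34.5
tool_pos: [519.6, -292.5, 214.3]
tcp_rot: [3.141, -0.001, -0.264]
contact_force: [-1.0, -0.4, -0.1]
grip_width: 43.0
finger_force: 0.0
time: 35.08
tool_pos: [520.2, -292.8, 391.5]
tcp_rot: [3.137, -0.013, -0.264]
contact_force: [0.5, -0.6, 0.3]
grip_width: 54.9
finger_force: 0.0
0.84 [367.2 190.8] [ 492.9 -393.5    5. ]
0.78 [  2.  171.2] [666.1  99.7   5. ]
at [ 519.4 -292.3  385.1] -0.264 rows [ 0.0424 -0.4101  0.0031 -0.1862] dist 412
```

```bash
python3 -m inch '[[0.004,-0.038,0,0,0.6],[0.008,-0.076,0,0,0.6],[0.012,-0.114,0,0,0.6],[0.016,-0.152,0,0,0.6],[0.02,-0.19,0,0,0.6],[0.024,-0.228,0,0,0.6],[0.028,-0.266,0,0,0.6],[0.03,-0.3,0,0,0.6]]' >/dev/null
python3 -m inch '[[0.004,-0.038,0,-0.06,0.6],[0.008,-0.076,0,-0.12,0.6],[0.012,-0.11,0,-0.186,0.6],[0.012,-0.11,0,-0.186,0.6],[0.012,-0.11,0,-0.186,0.6],[0.012,-0.11,0,-0.186,0.6],[0.012,-0.11,0,-0.186,0.6]]'
python3 - <<'E'
from h import *
w=shot('wrist')
for d in tip_of(w,'hub1')[:6]: print(round(d['conf'],2),np.round(d['centre'],1),np.round(wz(w,d['centre'],6),1))
go(667.5,92.5,212,-.078)
t=shot('top')
im=wrectify(w,56,(650,70),100,400)
cv2.imwrite('pics/w16.png',cv2.cvtColor(np.hstack([im,cv2.resize(t['color'][180:300,360:480],(400,400),interpolation=cv2.INTER_CUBIC)]),cv2.COLOR_RGB2BGR))
E
```

```text
time: 36.43
tool_pos: [666.9, 91.2, 382.7]
tcp_rot: [3.141, 0.002, -0.08]
contact_force: [-0.3, 0.3, 0.3]
grip_width: 55.4
finger_force: 0.0
0.74 [277.2 188.7] [665.3  94.7   6. ]
0.57 [534.6 266.8] [ 518.5 -293.8    6. ]
at [666.9  91.  383.5] -0.08 rows [ 0.0004 -0.0015  0.1715 -0.0024] dist 2
```

View pics/w16.png

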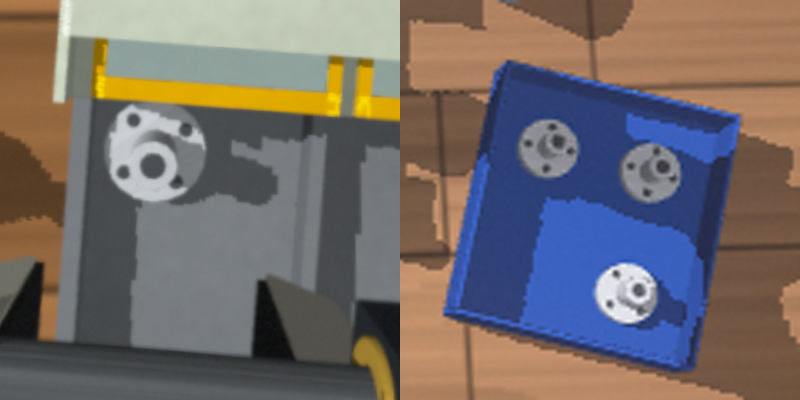

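Three hubs stand upright in the tote. The last hub's top is at ≈(667.5,94), near the housing.

```bash
python3 -m inch '[[0,-0.003,0.02,0,0.6],[0,-0.003,0.05,0,0.6],[0,-0.003,0.085,0,0.6],[0,-0.003,0.12,0,0.6],[0,-0.003,0.15,0,0.6],[0,-0.003,0.165,0,0.6],[0,-0.003,0.17,0,0.6],[0,-0.003,0.17,0,0.6]]'
python3 -m inch '[[0,0,0,0,0],[0,0,0,0,0],[0,0,0,0,0],[0,0,0,0,0],[0,0,0,0,0],[0,0,0,0,0],[0,0,0,0,0],[0,0,0,0,0]]'
python3 -m inch '[[0,0,-0.01,0,0],[0,0,-0.03,0,0],[0,0,-0.06,0,0],[0,0,-0.1,0,0],[0,0,-0.13,0,0],[0,0,-0.15,0,0],[0,0,-0.15,0,0],[0,0,-0.15,0,0]]'
python3 -c "
from h import *
go(403,-262,212,-.264)"
```

```text
time: 37.25
tool_pos: [667.1, 94.7, 212.5]
tcp_rot: [3.141, 0.002, -0.079]
contact_force: [0.7, -0.0, 0.8]
grip_width: 55.0
finger_force: 0.0
time: 37.92
tool_pos: [667.6, 95.3, 214.7]
tcp_rot: [3.141, -0.001, -0.078]
contact_force: [-1.3, -2.9, 5.7]
grip_width: 24.2
finger_force: 30.0
time: 38.58
tool_pos: [667.2, 95.6, 364.5]
tcp_rot: [-3.141, -0.002, -0.078]
contact_force: [-0.3, -0.2, -2.9]
grip_width: 24.1
finger_force: 30.0
at [667.2  95.6 364.5] -0.078 rows [-0.2355  0.3772  0.1525  0.1859] dist 445
```

```bash
python3 -m inch '[[-0.018,0.029,0,0,0],[-0.038,0.061,0,0,0],[-0.058,0.093,0,0,0],[-0.078,0.125,0,0,0],[-0.098,0.157,0,0,0],[-0.118,0.189,0,0,0],[-0.138,0.221,0,0,0],[-0.159,0.254,0,0,0]]' >/dev/null
python3 -m inch '[[-0.018,0.03,0,0.05,0],[-0.036,0.058,0,0.1,0],[-0.054,0.087,0,0.15,0],[-0.07,0.112,0,0.186,0],[-0.0765,0.123,0,0.186,0],[-0.0765,0.123,0.02,0.186,0],[-0.0765,0.123,0.05,0.186,0],[-0.0765,0.123,0.08,0.186,0]]' >/dev/null
python3 -m inch '[[0,0,0.02,0,0],[0,0,0.045,0,0],[0,0,0.058,0,0],[0,0,0.062,0,0],[0,0,0.064,0,0],[0,0,0.066,0,0],[0,0,0.068,0,0],[0,0,0.07,0,0]]'
python3 -m inch '[[0,0,0,0,0],[0,0,0,0,0.2],[0,0,0,0,0.4],[0,0,0,0,0.6],[0,0,0,0,0.6],[0,0,0,0,0.6],[0,0,0,0,0.6]]'
python3 -m inch '[[0,0,0,0,0.6],[0,0,-0.02,0,0.6],[0,0,-0.06,0,0.6],[0,0,-0.1,0,0.6],[0,0,-0.14,0,0.6],[0,0,-0.17,0,0.6],[0,0,-0.17,0,0.6]]'
python3 -c "
from h import *
go(270,-420,400)"
```

```text
time: 40.58
tool_pos: [403.3, -262.1, 214.3]
tcp_rot: [3.141, -0.001, -0.264]
contact_force: [-0.0, -0.1, -2.6]
grip_width: 24.4
finger_force: 30.0
time: 41.17
tool_pos: [403.2, -262.1, 213.9]
tcp_rot: [3.141, -0.0, -0.264]
contact_force: [-0.1, -0.7, -0.4]
grip_width: 52.2
finger_force: 0.0
time: 41.75
tool_pos: [403.9, -262.6, 390.1]
tcp_rot: [3.136, -0.011, -0.264]
contact_force: [0.4, -1.2, -0.9]
grip_width: 55.3
finger_force: 0.0
at [ 403.9 -262.6  390.1] -0.264 rows [-0.0882  0.1869 -0.0099  0.    ] dist 207
```

```bash
python3 -m inch '[[-0.016,0.034,0,0,0.6],[-0.032,0.068,0,0,0.6],[-0.048,0.102,0,0,0.6],[-0.064,0.136,0,0,0.6],[-0.08,0.17,0,0,0.6],[-0.088,0.187,0,0,0.6],[-0.088,0.187,0,0,0.6]]'
python3 - <<'E'
from h import *
t=shot('top');s=shot('scene')
a=cv2.resize(t['color'][130:320,170:480],(520,320),interpolation=cv2.INTER_CUBIC);b=cv2.resize(s['color'][70:230,200:340],(280,320),interpolation=cv2.INTER_CUBIC)
cv2.imwrite('pics/f1.png',cv2.cvtColor(np.hstack([a,b]),cv2.COLOR_RGB2BGR))
E
```

```text
time: 42.33
tool_pos: [266.9, -422.1, 383.0]
tcp_rot: [3.141, 0.001, -0.269]
contact_force: [-0.6, 0.1, 0.2]
grip_width: 55.4
finger_force: 0.0
```

View pics/f1.png

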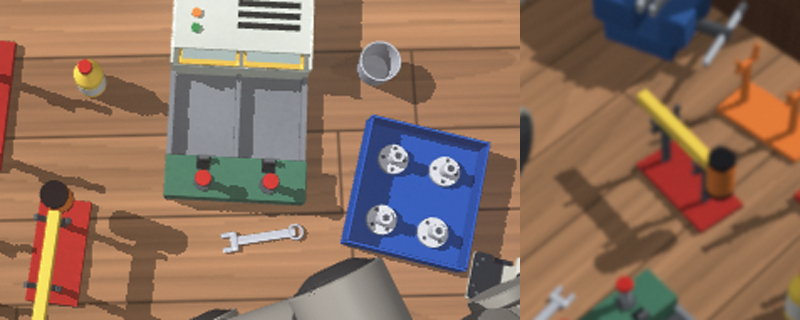

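Both bays are empty, four hubs stand upright in the tote, the mallet hangs across both hooks and the other items are untouched. Handing in.

```bash
python3 -c "
from plant import *
print(close_job())"
```

```text
the job is handed in; nothing more can be done
None
```

I handed the job in at about 42 s on the robot's clock: both shutters are open, all four hubs stand upright in the blue tote, and the mallet is back across both hooks (head within about 2 mm of where it was), hung before the hubs were moved.

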